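# Shut a slotted manifold valve with a flat screwdriver

### The job

Take the flat screwdriver from its rack, set its blade on the slotted spindle of the hexagonal valve on the gas manifold and turn it about lightly until the blade drops into the slot, then turn the spindle clockwise to its stop so that the valve is fully shut. Put the screwdriver back upright in the rack hole, down on its guard disc. Leave the round valve and the things lying around as they are, and do not ram the blade against the valve.

Things in the scene. Friction and masses are not known exactly. Their poses are not given: they have to be found in the camera images.
- flat_screwdriver: Loose flat-blade screwdriver, about 0.13 kg, 163 mm long, upright in the rack. Origin at the blade's tip, z up to the handle. Steel blade 15 mm wide (x), 2.6 mm thick (y), 14 mm long, then a 10 mm round shank; grey guard disc 36 mm across, underside 85 mm above the tip; black handle 91 to 159 mm above the tip, 30 mm along x and 26 mm between its flat faces, which look to +y and -y: grip these.
- blade_tip (a point): Middle of the flat screwdriver's tip edge, with the screwdriver's axes. While it stands in the rack, the tip is 5 mm above the worktop and the middle of the handle 130 mm above it.
- rack: Fixed screwdriver rack: foot 70 x 80 mm, two upright cheeks, aluminium top plate 60 x 80 x 10 mm with its top 90 mm above the worktop and one square 24 mm hole through its middle. Origin at the centre of its underside, z up. The screwdriver stands in it at any yaw, its guard disc resting on the plate.
- rack_hole (a point): Centre of the rack's hole, in the plate's top face. The screwdriver is home with its tip 85 mm below this point.
- manifold: Fixed aluminium manifold block, 150 mm long (its y), 62 mm wide (x), top 40 mm above the worktop, on a foot plate 176 x 84 mm; brass nuts and tube stubs at both ends. Two brass valves stand on it, 42 mm to either side of its middle along y; which one is at which end varies. Origin at the centre of its underside, z up.
- hex_valve: Fixed valve with a six-sided brass bonnet, 50 mm across its corners and 17 mm high, on the manifold's top: the one to shut. Origin at the centre of its underside, same axes as the manifold. Two short dark marks on the bonnet, on its x axis, show where the slot points when shut.
- hex_spindle (a joint): Angle (rad) of the hexagonal valve's spindle, growing clockwise seen from above. 0: open, slot along the manifold's length; 1.57: shut, slot square across the block, in line with the two marks and against its stop. It starts partly open (0.25 to 0.75) and stays where it is left: about 0.1 N m of friction, so a light touch does not turn it.
- hex_slot (a point): Centre of the slot's mouth in the top of the hexagonal valve's steel spindle head (30 mm across, 10 mm above the bonnet, top 67 mm above the worktop). Turns with it: x along the slot, z up. The slot runs right across the head, 4.6 mm wide, 5 mm deep, its edges bevelled by 1.4 mm; the blade fits either way round, with about 0.25 rad of slack each way.
- round_valve: Fixed valve with a round brass bonnet, 50 mm in diameter, with a slotted spindle just like the hexagonal valve's: leave it alone. Origin at the centre of its underside.
- round_slot_end (a point): Point at one end of the slot in the round valve's spindle, 14 mm from that spindle's axis; shows if it was turned.
- cross_screwdriver: Bystander: red-handled cross-head screwdriver, 178 mm long, lying on the worktop; no use for this slot.
- lab_timer: Bystander: white lab timer, 52 x 66 x 24 mm, lying flat.
- sample_bottle: Bystander: clear capped bottle, 51 mm in diameter, 139 mm high, upright behind the manifold.
- slide_case: Bystander: dark flat case, 151 x 32 x 21 mm, lying on the worktop.
- tape_roll: Bystander: yellow tape roll, 66 mm across, 23 mm high, lying flat.

How it is judged:
By the outcome, as a careful person would: the job done as asked, in the order asked, and still so for the second after the job is handed in, with the robot touching nothing.
It also fails if it takes over 64 s, if anything falls off the work surface, if the arm or the gripper's body presses on something with over 40 N, if the wrist force passes 120 N, or if a joint passes its speed limit or range.

### The arm

A 6-joint arm with a two-finger parallel gripper is mounted at the origin on a cart in front of the work surface, level with it; the furniture and walls round the work are solid. World frame = base frame: x ahead of the robot, y to its left, z up, the work surface at z = 0. Lengths are in m, angles in rad, forces in N, time in s.
With the tool pointing down it reaches from about 0.375 to 0.975 m from the base axis. Payload 3.8 kg.
Tool frame: the origin (TCP) lies on the centre line of the jaws, within the pads' length; the fingertips stand 17 mm ahead of it and the grasp point (between the pads) lies 2 mm behind it (bot.tip_extent is the distance from the TCP to the fingertips, in m); z points along the fingers, y is the line along which they close (so a half turn about z gives the same grasp; the last joint's range is limited). The gripper opens to 85 mm and grips with 20 to 120 N. Pads are 22 mm wide; open, the fingers measure 114 mm over their backs; the gripper's body (76 mm by 85 mm) begins 54 mm behind the grasp point. The pads swing forward as they close: fully open they stand 13 mm farther back than shut.
Start: joints at [1.235, 0.264, 1.604, -0, 1.274, -0.037], TCP at [0.199, 0.645, 0.248] pointing down, gripper open.
Joint ranges: [-2.63, 2.63], [-0.94, 2.18], [0.31, 2.57], [-1.31, 4.45], [0, 2.66], [-2.55, 2.55]. Speed limits (rad/s): [2.57, 2.57, 3.14, 3.14, 3.14, 3.14].

### API

Orientations are given as a rotation vector (axis times angle).
In Python, from workcell import readout, read_camera, finish_job, bot gives the robot as it stands.
- The arm moves only by the tool jog_arm, never from a script. Its argument "deltas" is one flat list of numbers, 7 for each row, row after row: the shift along the tool's x, y, z in m, then the turn, a rotation vector about the tool's x, y, z in degrees, then the gripper command: -1 is shut, 1 is fully open, values between are in proportion. A call has 1 to 8 rows; each row is the pose to reach, as a shift and turn from the pose commanded when the call began, along the tool's axes at that moment; what a row does not reach only later rows make up. A row lasts 1/10 s, in which the tool goes at most 50 mm and 8.59 degrees, less where a joint would pass 70% of its speed; a pose out of reach is approached as far as the arm can. A call with a gripper value outside its range is refused whole. The fingers move at their own pace and stop on an object; "squeeze" is the grip in N (left out, the last holds). Time passes only in rows, so rows that repeat a pose let the fingers close. It gives the time, the measured TCP pose, the force, the opening and the grip force at its end, in the units of the state.
- readout.read_state(): the state, without advancing time (a new reading comes with each control period).
- read_camera(name): name is "scene" or "top" or "wrist"; returns a dict with "color" (420x560x3 uint8, blue, green, red), "fx", "fy", "cx", "cy" (pixels), "origin" and "attitude" of the camera in the world. Camera axes: x right, y down, z forward; pixel columns grow to the right and rows downward; lengths in m; the calibration is good to about 2 mm. A picture is of the moment at which its call begins. There is no depth.
- finish_job(): hands the job in; it is judged then, once.
The state is a dict: "time": time; "q": joint angles; "joint_vel": joint speeds; "joint_torque": joint torques, N m; "tool_pos": TCP position; "tcp_rot": TCP orientation; "wrist_force": force on the tool from outside, world axes, zero at the start; "torque": the same for the moment, N m; "width": opening from 0.0 (shut) to 1.0 (fully open); "grip_force": force on a finger pad.
Only numpy, scipy, OpenCV 4.12 (cv2) and the standard library are available. Lean on these libraries where they do the work, as an engineer would, in place of code of your own. Each camera call takes 0.05 s, during which the arm holds its last target. There are 200 camera calls.

## Working session

There is one attempt and no reset: what is moved stays moved. The work goes in short steps, Python scripts to look and compute and a tool call to move; the robot and the scene stay as the last step left them, time stands still between calls to the robot, and variables do not carry over. Pictures are saved under pics/ and viewed, at most 10 in all, crops included, and the job is handed in when it is done.

Besides the shell and the picture viewer there is one more tool, called as name(argument=value, ...), one argument or row to a line, values as JSON. jog_arm: Moves the arm, as the interface text tells. Its arguments: {"type":"object","properties":{"deltas":{"type":"array"},"squeeze":{"type":"number"}},"required":["deltas"]}

```bash
ls; mkdir -p pics
python3 - <<'E'
from workcell import readout, read_camera, bot
import cv2,numpy as np
print(readout.read_state(), bot.tip_extent)
ims=[]
for n in("scene","top"):
    c=read_camera(n); cv2.imwrite(f"pics/{n}0.png",c["color"]); print(n,c["fx"],c["fy"],c["cx"],c["cy"],c["origin"],np.array(c["attitude"]).tolist())
E
```

```text
pics
{'time': 0.0, 'q': array([ 1.23506605e+00,  2.64722587e-01,  1.60536852e+00, -4.01852088e-07,
        1.27369907e+00, -3.68953133e-02]), 'joint_vel': array([ 0.00011406, -0.00048349, -0.00022241,  0.00052464,  0.00275332,
       -0.00021558]), 'joint_torque': array([ 1.39821877e-04, -5.15111482e+01, -3.67310035e+01, -1.29019522e-04,
        1.31396975e-02, -5.54349057e-06]), 'tool_pos': array([0.19849618, 0.64443274, 0.24698554]), 'tcp_rot': array([-0.46760317, -3.10618497,  0.0033918 ]), 'wrist_force': array([-0.10606143, -1.25431824, -0.04974949]), 'torque': array([-0.05110245,  0.02121057, -0.00920169]), 'grip_force': 0.0, 'width': 1.00035612687515} 0.017
scene 528.052223355338 528.052223355338 285.2068680234466 213.1326935888889 [-0.75642973  0.2575367   1.32059069] [-1.5250686690346869, 1.9821779248527767, -0.9065301764627872]
top 523.8577518711616 523.8577518711616 279.0850746114411 213.8286104188336 [ 0.33754338 -0.16799781  1.5449282 ] [-2.151015648324392, 2.1165944502785803, -0.14655665372218876]
```

View pics/top0.png

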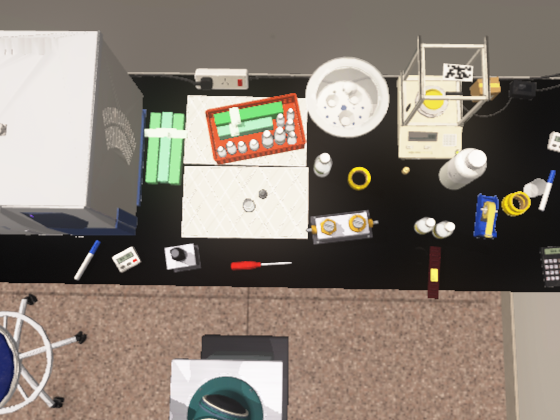

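View pics/scene0.png

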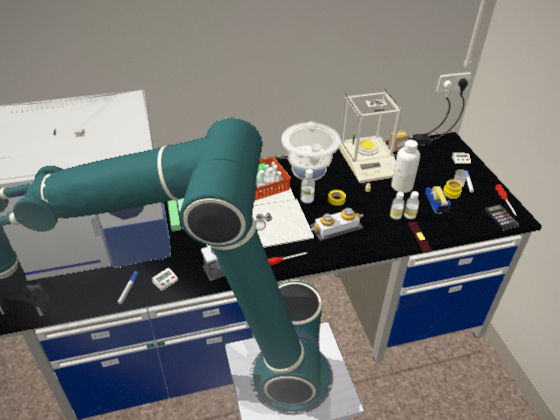

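```bash
cat > h.py <<'E'
import cv2,numpy as np
from scipy.spatial.transform import Rotation as R
from workcell import readout, read_camera, bot
def K(c): return np.array([[c["fx"],0,c["cx"]],[0,c["fy"],c["cy"]],[0,0,1]])
def rot(c):
    a=np.array(c["attitude"],float); return R.from_rotvec(a).as_matrix() if a.size==3 else a
def ray(c,uv):
    d=rot(c)@np.linalg.inv(K(c))@np.array([*uv,1.]); return np.array(c["origin"]),d/np.linalg.norm(d)
def onz(c,uv,z):
    o,d=ray(c,uv); return o+d*(z-o[2])/d[2]
def proj(c,p):
    x=K(c)@rot(c).T@(np.array(p)-c["origin"]); return x[:2]/x[2]
def tri(rays):
    A=0;b=0
    for o,d in rays:
        P=np.eye(3)-np.outer(d,d); A=A+P; b=b+P@o
    p=np.linalg.solve(A,b); return p,[np.linalg.norm(np.cross(d,p-o)) for o,d in rays]
def tool():
    s=readout.read_state(); return s["tool_pos"],R.from_rotvec(s["tcp_rot"])
def todelta(p,rotm=None):
    t,r=tool(); print("shift",np.round(r.inv().apply(np.array(p)-t),4),"turn", None if rotm is None else np.round(np.degrees((r.inv()*rotm).as_rotvec()),2))
E
python3 - <<'E'
from h import *
c=read_camera("top"); print(proj(c,[0,0,0]),proj(c,[.2,.64,.25]))
for n,uv,z in [("rack",(182,256),.09),("driver",(178,254),.16),("v1",(328,227),.067),("v2",(358,223),.067)]: print(n,onz(c,uv,z))
im=c["color"]; a=cv2.resize(im[200:290,140:240],None,fx=4,fy=4,interpolation=2); b=cv2.resize(im[200:290,300:400],None,fx=4,fy=4,interpolation=2)
cv2.imwrite("pics/crop1.png",np.hstack([a,b]))
w=read_camera("wrist"); print(w["origin"],w["fx"],w["cx"],w["cy"]); t,r=tool(); print("cam in tool",r.inv().apply(w["origin"]-t)); print(r.inv().as_matrix()@rot(w))
E
```

```text
[225.8278959  415.03747365] [-46.24294577 346.47797167]
rack [0.43982635 0.12631341 0.09      ]
driver [0.44003098 0.12303377 0.16      ]
v1 [ 0.53044242 -0.28108886  0.067     ]
v2 [ 0.54320316 -0.3661606   0.067     ]
[0.11931677 0.67037081 0.37339819] 351.20303008198005 278.19946191502606 210.75088649399333
cam in tool [ 0.08330679  0.00105002 -0.12600015]
[[-3.06162528e-04 -9.47201331e-01 -3.20639275e-01]
 [ 9.99998925e-01  1.69687505e-04 -1.45612365e-03]
 [ 1.43365074e-03 -3.20639376e-01  9.47200261e-01]]
```

View pics/crop1.png

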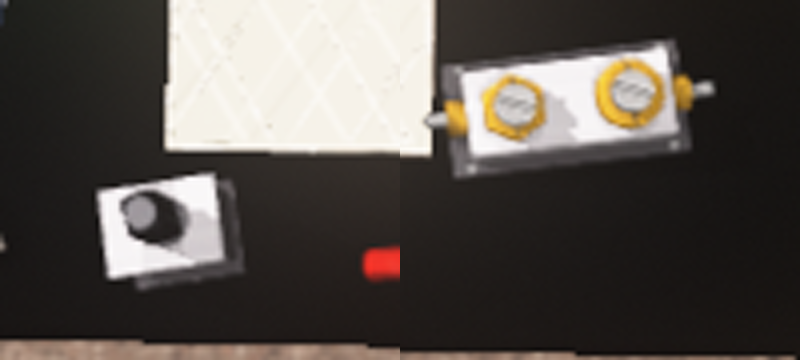

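Run:
```python
from h import *
t,r=tool(); print(np.degrees(r.as_euler('zyx')), r.as_matrix().round(3))
todelta([.44,.125,.31],R.from_euler('zx',[180,180],degrees=True))
```

```text
[-1.62878331e+02 -2.89518985e-02  1.79919573e+02] [[-0.956  0.294 -0.001]
 [ 0.294  0.956 -0.001]
 [ 0.    -0.001 -1.   ]]
shift [-0.3837 -0.4256 -0.062 ] turn [ -0.08  -0.02 -17.12]
```

jog_arm(
  deltas=[-0.38,-0.425,-0.06,0,0,0,1,-0.38,-0.425,-0.06,0,0,0,1,-0.38,-0.425,-0.06,0,0,0,1,-0.38,-0.425,-0.06,0,0,0,1,-0.38,-0.425,-0.06,0,0,0,1,-0.38,-0.425,-0.06,0,0,0,1,-0.38,-0.425,-0.06,0,0,0,1,-0.38,-0.425,-0.06,0,0,0,1],
)

```text
time: 1.0
tool_pos: [0.3651, 0.2817, 0.2904]
tcp_rot: [0.467, 3.106, 0.0]
wrist_force: [0.5, 0.7, -0.4]
width: 0.998
grip_force: 0.0
```

Run:
```python
from h import *
print(tool()[0])
todelta([.44,.125,.31])
```

```text
[0.36506142 0.28173546 0.29038589]
shift [-0.1177 -0.1278 -0.0196] turn None
```

jog_arm(
  deltas=[-0.117,-0.128,-0.02,0,0,0,1,-0.117,-0.128,-0.02,0,0,0,1,-0.117,-0.128,-0.02,0,0,0,1,-0.117,-0.128,-0.02,0,0,0,1,-0.117,-0.128,-0.02,0,0,0,1,-0.117,-0.128,-0.02,0,0,0,1],
)

```text
time: 1.6
tool_pos: [0.4389, 0.1266, 0.31]
tcp_rot: [-0.471, -3.106, -0.001]
wrist_force: [-1.5, 1.5, -0.6]
width: 0.999
grip_force: 0.0
```

Run:
```python
from h import *
import pickle
print(tool()[0]); c=read_camera("wrist"); pickle.dump(c,open("w1.pkl","wb")); cv2.imwrite("pics/w1.png",c["color"])
```

```text
[0.43885427 0.12655612 0.31001814]
```

View pics/w1.png

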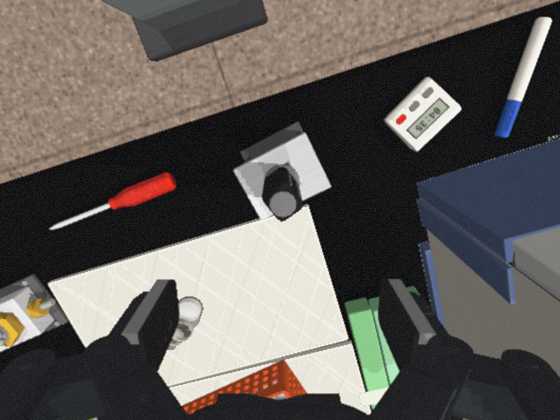

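jog_arm(
  deltas=[-0.05,0.02,0.03,0,0,0,1,-0.07,0.02,0.03,0,0,0,1,-0.07,0.02,0.03,0,0,0,1,-0.07,0.02,0.03,0,0,0,1],
)

```text
time: 2.05
tool_pos: [0.511, 0.1266, 0.2792]
tcp_rot: [-0.465, -3.104, 0.001]
wrist_force: [-0.4, 0.6, 0.7]
width: 1.004
grip_force: 0.0
```

Run:
```python
from h import *
import pickle
print(tool()[0]); c=read_camera("wrist"); pickle.dump(c,open("w2.pkl","wb"))
c1=pickle.load(open("w1.pkl","rb"))
p=proj(c,onz(c1,(283,204),.164)); print(p)
o=[]
for cc,q in((c1,(283,190)),(c,p)):
    u,v=map(int,q); x=cc["color"][v-60:v+60,u-60:u+60].astype(float)
    x=255*(x/255)**.45; o.append(cv2.resize(x.astype(np.uint8),(400,400),interpolation=cv2.INTER_CUBIC)); print(u,v)
cv2.imwrite("pics/w12.png",np.hstack(o))
```

```text
[0.51097652 0.12657667 0.27922883]
[252.49112722 119.69481873]
283 190
252 119
```

View pics/w12.png

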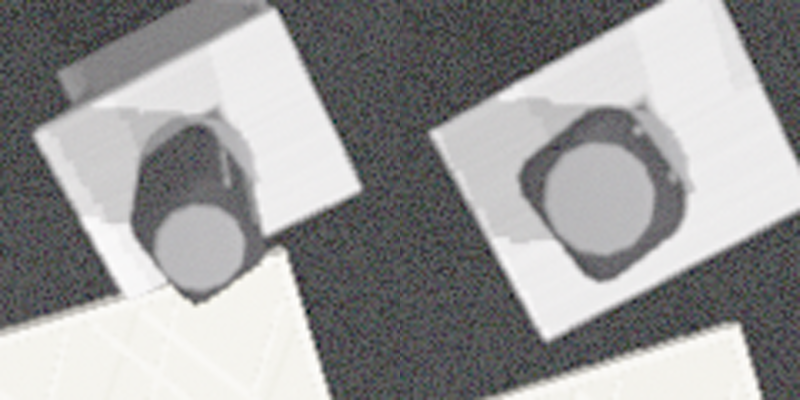

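```bash
cat >> h.py <<'E'
def cap(c,g,lo=60,hi=160,half=22):
    u,v=map(int,g); x=cv2.cvtColor(c["color"],6); m=np.zeros_like(x); cv2.circle(m,(u,v),half,1,-1)
    m=((x>lo)&(x<hi)&(m>0)).astype(np.uint8); n,l,s,ce=cv2.connectedComponentsWithStats(m)
    i=1+np.argmax(s[1:,4]); return ce[i],s[i]
E
python3 - <<'E'
from h import *
import pickle
a=pickle.load(open("w1.pkl","rb"));b=pickle.load(open("w2.pkl","rb"))
print(cv2.cvtColor(b["color"],6)[95:145:4,225:280:4])
for lo,hi in((50,110),(60,160)):
    p,sa=cap(a,(283,204),lo,hi,14);q,sb=cap(b,(252,118),lo,hi,18); print(p,sa,q,sb); print(tri([ray(a,p),ray(b,q)]))
E
```

```text
[[155 155 155 140 138  30  34  34  29  29 117 125 219 213]
 [160 153 159 124  24  33  41  40  34  38  44 119 142 215]
 [159 153 105  16  28  93 130 127 115  32  29  71 129 211]
 [153  79  27  28 123 128 127 129 133 133  37  28 111 145]
 [162  22  35 102 124 126 129 128 132 130 120  35  89 135]
 [159  24  27 121 126 122 127 131 132 127 131  34  36  91]
 [157 127  29 123 123 125 127 128 127 128 130  40  36  87]
 [150 159  74 110 125 126 126 128 128 130 133  45  38 115]
 [153 155 156  46 123 124 126 128 129 128 102  42  33 218]
 [165 157 202 211  58 125 126 125 129 124  39  42 210 217]
 [213 221 220 219 178  36  56  83  46  33  86 218 214 213]
 [233 218 215 216 216 113  30  42  37 157 217 215 219 127]
 [118 217 217 217 216 217 189 120 205 215 220 150  22  17]]
[285.25454545 212.36363636] [270 201  27  17  55] [250.11851852 118.24444444] [235 101  34  35 135]
(array([0.44050086, 0.13209629, 0.19402057]), [np.float64(0.00023971467836613508), np.float64(0.00023971467836613676)])
[282.65104167 203.80555556] [269 191  28  27 576] [251.49222222 118.09      ] [235 101  34  35 900]
(array([0.44174881, 0.13025001, 0.16755854]), [np.float64(2.5637981142164674e-05), np.float64(2.5637981142187056e-05)])
```

Run:
```python
from h import *
import pickle
b=pickle.load(open("w2.pkl","rb"))
g=cv2.cvtColor(b["color"],6); x0,y0=222,88; s=g[y0:y0+60,x0:x0+60]
m=(cv2.resize(s,None,fx=4,fy=4,interpolation=2)<62).astype(np.uint8)
n,l,st,ce=cv2.connectedComponentsWithStats(m)
i=l[0:,].ravel(); k=1+np.argmax([st[j,4] if st[j,0]>8 and st[j,0]+st[j,2]<232 else 0 for j in range(1,n)])
cs,_=cv2.findContours((l==k).astype(np.uint8),0,1); ct=max(cs,key=cv2.contourArea)[:,0]/4+[x0,y0]
P=np.array([onz(b,p,.162)[:2] for p in ct])*1000; P-=P.mean(0)
for d in range(0,180,6):
    e=np.array([np.cos(np.radians(d)),np.sin(np.radians(d))]); print(d,round(np.ptp(P@e),1),end='; ')
h=cv2.convexHull(P.astype(np.float32))[:,0]; h2=cv2.approxPolyDP(h,0.7,True)[:,0]
e=np.roll(h2,-1,0)-h2
print(); print(np.c_[h2,np.linalg.norm(e,axis=1),np.degrees(np.arctan2(e[:,1],e[:,0]))%180].round(1))
print(b["origin"])
```

```text
0 32.3; 6 31.5; 12 30.5; 18 29.1; 24 29.6; 30 30.8; 36 31.7; 42 32.4; 48 33.0; 54 33.4; 60 33.5; 66 33.4; 72 33.2; 78 32.8; 84 32.1; 90 31.3; 96 30.3; 102 29.1; 108 27.5; 114 28.0; 120 29.6; 126 31.0; 132 32.0; 138 32.7; 144 33.3; 150 33.7; 156 33.8; 162 33.6; 168 33.4; 174 32.9; 
[[-13.9   7.6   6.8  76.9]
 [-15.4   1.   14.7 109.9]
 [-10.4 -12.8   3.9 129.2]
 [ -7.9 -15.8   3.8 170.6]
 [ -4.2 -16.4  19.7  20.5]
 [ 14.2  -9.5   3.1  43.5]
 [ 16.5  -7.4   3.5  84.1]
 [ 16.8  -3.9  13.7 109.1]
 [ 12.3   9.    6.6 133.7]
 [  7.8  13.8   5.1 168.6]
 [  2.8  14.8  16.5  20.2]
 [-12.7   9.1   1.9  53.8]]
[0.43198836 0.15205097 0.40561636]
```

jog_arm(
  deltas=[0.067,-0.017,0.03,0,0,143,1,0.067,-0.017,0.03,0,0,143,1,0.067,-0.017,0.03,0,0,143,1,0.067,-0.017,0.03,0,0,143,1,0.067,-0.017,0.03,0,0,143,1,0.067,-0.017,0.03,0,0,143,1,0.067,-0.017,0.03,0,0,143,1,0.067,-0.017,0.03,0,0,143,1],
)

```text
time: 2.9
tool_pos: [0.4417, 0.1296, 0.251]
tcp_rot: [2.145, 2.294, 0.002]
wrist_force: [-0.6, -0.6, 1.5]
width: 1.001
grip_force: 0.0
```

Run:
```python
from h import *
t,r=tool(); print(t,np.degrees(r.as_euler('zyx')),readout.read_state()["q"])
todelta([.4417,.1303,.25],R.from_euler('zx',[20,180],degrees=True))
```

```text
[0.44165407 0.12956546 0.25095683] [-9.38469875e+01  6.57724521e-02 -1.79968647e+02] [ 2.31038140e-01 -1.54857212e-01  2.03929193e+00  2.83761120e-04
  1.25591520e+00  1.63808141e-01]
shift [0.0007 0.0001 0.001 ] turn [ 2.0000e-02 -8.0000e-02  1.1385e+02]
```

jog_arm(
  deltas=[0,0,0,0,0,74,1,0,0,0,0,0,74,1,0,0,0,0,0,74,1,0,0,0,0,0,74,1,0,0,0,0,0,74,1,0,0,0,0,0,74,1,0,0,0,0,0,74,1,0,0,0,0,0,74,1],
)

```text
time: 3.7
tool_pos: [0.4417, 0.1296, 0.2509]
tcp_rot: [-3.066, -0.682, -0.002]
wrist_force: [-0.3, -0.9, 1.6]
width: 1.0
grip_force: 0.0
```

```bash
cat >> h.py <<'E'
def Y(d): return R.from_euler('xz',[180,d],degrees=True)
def yaw(): m=tool()[1].as_matrix(); return np.degrees(np.arctan2(m[1,0],m[0,0]))
E
python3 - <<'E'
from h import *
import pickle
c=read_camera("wrist"); pickle.dump(c,open("w3.pkl","wb"));b=pickle.load(open("w2.pkl","rb"))
print(tool()[0],yaw(),readout.read_state()["q"][5])
e=proj(c,[.4417,.1303,.1676]); print(e)
q,s=cap(c,e,60,160,26); print(q,s); print(onz(c,q,.1676)); print(tri([ray(c,q),ray(b,(251.49,118.09))]))
todelta([.4417,.1303,.128],Y(20))
E
```

```text
[0.44170226 0.12954816 0.25090721] 24.777650223011065 1.3692293341081054
[278.97785704 227.67996449]
[277.42731278 231.27048458] [ 253  211   44   43 1135]
[0.43903449 0.13015136 0.1676    ]
(array([0.44144158, 0.13103274, 0.17405232]), [np.float64(0.00021738144347788652), np.float64(0.00021738144347788207)])
shift [ 0.0002 -0.0007  0.1229] turn [-0.   -0.07  4.78]
```

jog_arm(
  deltas=[-0.001,-0.001,0.02,0,0,4.8,1,-0.001,-0.001,0.05,0,0,4.8,1,-0.001,-0.001,0.08,0,0,4.8,1,-0.001,-0.001,0.105,0,0,4.8,1,-0.001,-0.001,0.123,0,0,4.8,1,-0.001,-0.001,0.123,0,0,4.8,1],
)

```text
time: 4.35
tool_pos: [0.4383, 0.1293, 0.1248]
tcp_rot: [3.09, 0.566, -0.008]
wrist_force: [-0.2, 0.1, -0.0]
width: 0.999
grip_force: 0.0
```

jog_arm(
  deltas=[0,0,0,0,0,0,-1,0,0,0,0,0,0,-1,0,0,0,0,0,0,-1,0,0,0,0,0,0,-1,0,0,0,0,0,0,-1,0,0,0,0,0,0,-1,0,0,0,0,0,0,-1,0,0,0,0,0,0,-1],
  squeeze=70,
)

```text
time: 5.15
tool_pos: [0.4422, 0.1296, 0.1284]
tcp_rot: [-3.091, -0.561, -0.003]
wrist_force: [-1.1, 0.3, 5.7]
width: 0.298
grip_force: 68.7
```

jog_arm(
  deltas=[0,0,-0.02,0,0,0,-1,0,0,-0.05,0,0,0,-1,0,0,-0.08,0,0,0,-1,0,0,-0.11,0,0,0,-1,0,0,-0.13,0,0,0,-1,0,0,-0.14,0,0,0,-1,0,0,-0.14,0,0,0,-1,0,0,-0.14,0,0,0,-1],
)

```text
time: 5.95
tool_pos: [0.4407, 0.1291, 0.2659]
tcp_rot: [3.091, 0.561, -0.003]
wrist_force: [0.2, 0.0, -0.9]
width: 0.299
grip_force: 68.8
```

Run:
```python
from h import *
print(tool()[0],yaw(),readout.read_state()["q"].round(2)); 
todelta([.40,-.281,.31],Y(75))
```

```text
[0.44072814 0.12914727 0.26590128] 20.568637101014218 [ 0.23 -0.16  2.02  0.    1.29  1.44]
shift [-0.1823  0.3697 -0.0439] turn [ -0.06   0.09 -54.43]
```

jog_arm(
  deltas=[-0.014,0.042,-0.034,0,0,0,-1,-0.028,0.084,-0.034,0,0,0,-1,-0.042,0.126,-0.034,0,0,0,-1,-0.056,0.168,-0.034,0,0,0,-1,-0.07,0.21,-0.034,0,0,0,-1,-0.084,0.252,-0.034,0,0,0,-1,-0.098,0.294,-0.034,0,0,0,-1,-0.112,0.336,-0.034,0,0,0,-1],
)

```text
time: 6.75
tool_pos: [0.4534, -0.226, 0.2988]
tcp_rot: [-3.089, -0.56, 0.004]
wrist_force: [0.8, 0.3, -1.5]
width: 0.293
grip_force: 69.2
```

jog_arm(
  deltas=[-0.014,0.04,0,0,0,0,-1,-0.028,0.08,0,0,0,0,-1,-0.028,0.08,0,0,0,0,-1,-0.028,0.08,0,0,0,0,-1],
)

```text
time: 7.15
tool_pos: [0.4554, -0.3096, 0.2986]
tcp_rot: [-3.088, -0.557, 0.004]
wrist_force: [0.1, 0.2, -0.9]
width: 0.296
grip_force: 69.3
```

Run:
```python
from h import *
import pickle
c=read_camera("wrist"); pickle.dump(c,open("v1.pkl","wb"))
print(tool()[0],yaw(),readout.read_state()["q"][5],proj(c,[.53,-.281,.067])); cv2.imwrite("pics/v1.png",c["color"])
```

```text
[ 0.45564198 -0.30868866  0.29903236] 20.522110007907756 0.571459504495768 [279.54683336  94.04538096]
```

View pics/v1.png

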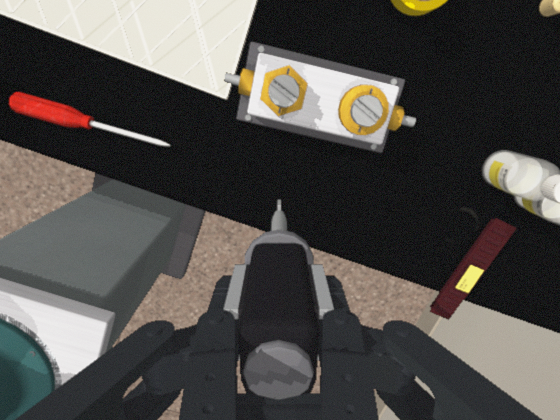

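```bash
cat >> h.py <<'E'
def valve(c,g,half=32,f=4):
    "head centre and slot pixel line near pixel g"
    u,v=map(int,g); u0,v0=max(u-half,0),max(v-half,0); im=cv2.resize(c["color"][v0:v+half,u0:u+half],None,fx=f,fy=f,interpolation=2)
    h=cv2.cvtColor(im,cv2.COLOR_BGR2HSV); ye=((h[...,1]>120)&(h[...,0]>10)&(h[...,0]<35)).astype(np.uint8)
    ye=cv2.morphologyEx(ye,cv2.MORPH_CLOSE,np.ones((5,5)))
    cs,hi=cv2.findContours(ye,cv2.RETR_CCOMP,cv2.CHAIN_APPROX_NONE)
    hol=[k for k,x in zip(cs,hi[0]) if x[3]>=0]; k=max(hol,key=cv2.contourArea)
    (cx,cy),r=cv2.minEnclosingCircle(k); el=cv2.fitEllipse(cv2.convexHull(k))
    g=cv2.cvtColor(im,6); yy,xx=np.mgrid[:g.shape[0],:g.shape[1]]; ins=np.hypot(xx-el[0][0],yy-el[0][1])<.72*el[1][0]/2
    bh=cv2.morphologyEx(g,cv2.MORPH_BLACKHAT,np.ones((31,31)))
    w=np.where(ins,np.clip(bh.astype(float)-12,0,None),0)
    w/=w.sum()
    m=np.array([(w*xx).sum(),(w*yy).sum()]); X=np.stack([xx-m[0],yy-m[1]],-1).reshape(-1,2)
    C=(X*w.reshape(-1,1)).T@X; ev,V=np.linalg.eigh(C)
    off=np.array([u0,v0]); tr=lambda p:(np.array(p)+.5)/f-.5+off
    return tr(el[0]),np.array(el[1])/f,tr(m),V[:,1],np.sqrt(ev)/f
E
python3 - <<'E'
from h import *
import pickle
c=pickle.load(open("v1.pkl","rb"))
for g in((284,91),(367,111)):
    ce,ax,m,d,s=valve(c,g); print(ce,ax,m,d,s)
    a,b=onz(c,m-8*d,.067),onz(c,m+8*d,.067); print(onz(c,ce,.067),onz(c,m,.067),"slot yaw",np.degrees(np.arctan2(*(b-a)[1::-1])))
u=280;v=90
x=cv2.resize(c["color"][30:190,220:430],None,fx=3.5,fy=3.5,interpolation=2); cv2.imwrite("pics/v1c.png",x)
E
```

```text
[283.59376335  90.40339851] [30.58312798 44.33896255] [284.40011178  89.51804053] [-0.74921454 -0.66232739] [2.1198062  6.28227132]
[ 0.53447842 -0.28348731  0.067     ] [ 0.53550318 -0.28392952  0.067     ] slot yaw 70.67076037520138
[365.38300323 112.0707016 ] [31.84747887 39.02244568] [367.16475688 109.76044483] [-0.76110094 -0.64863346] [2.4902508  6.54122342]
[ 0.54366378 -0.36578126  0.067     ] [ 0.5462546  -0.36648916  0.067     ] slot yaw 72.86804909925148
```

View pics/v1c.png

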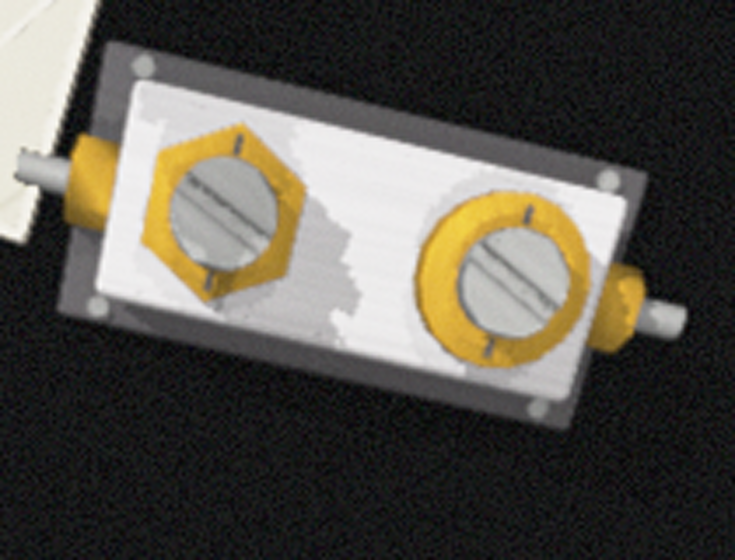

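Run:
```python
from h import *
import pickle
c=pickle.load(open("v1.pkl","rb")); t,r=tool()
g=cv2.cvtColor(c["color"],6); print(g[194:214,270:290])
for v in (198,200,202): print(r.inv().apply(onz(c,(279,v),.175)-t))
print(onz(c,(283.7,90.9),.067))
todelta([.534,-.283,.23],Y(70))
```

```text
[[ 29  18  23  26  26  28  26  20  24  20  18  23  18  22  24  30  17  29
   14  18]
 [ 23  17  18  25  13  18  12  22  25  10  28  17  27  27  25  23  18  23
   22  21]
 [ 24  21  29  22  31  18  20  17  23  25  27  11  16  25  26  19  20  22
   24  24]
 [ 15  25  19  24  22  25  28  19  19  20  19  21  23  17  10  26  15  26
   10  17]
 [ 26  20  17  16  24  23  12  26  25  27  28  20  20   7  27  26  25  18
   21  16]
 [ 14  23  15  21  28  13  30  51  83  83  73  28  18  28  29  21  28  29
   30  27]
 [ 30  22  27  20  22  22  32  87 130 136 118  47  19  28  19  23  18  22
   25  23]
 [ 12  22  19  22  13  24  45  93 137 142 125  58  19  20  23  18  23  28
   26  12]
 [ 23  22  19  21  17  17  39  94 142 145 132  58  14  22  26  24  26  20
   18  21]
 [ 17  29  27  22  27  27  41 101 143 143 128  52  23  19  19  25  17  26
   18  24]
 [ 17  21  23  15  16  18  44 102 143 149 134  53  11  33  11  19  26  17
   25  22]
 [ 23  22  13  33  28  16  48 121 181 178 159  65  12  10  29  23  13  17
   30  25]
 [ 21  27  17  19  21  16  48 120 176 176 160  60  21  25  29  26  19  17
   29  25]
 [ 18   9  28  21  21  27  47 116 169 171 152  62  12  20  16  20  22  23
   29  23]
 [ 27  12  22  27  21  19  51 112 170 171 153  59  25  20  25  25  15  14
   26  19]
 [ 18  12  20  27  19  21  54 114 168 169 150  65  23  15  12  20  24  16
   20  28]
 [ 25  28  21  22  23  45  85 130 157 156 136  76  41  16  11  29  20  20
   25  24]
 [ 18  21  25  21  43  98 134 143 145 140 128 111  86  47  27  18  18  24
   23  34]
 [ 19  14  11  32  83 133 147 143 143 137 127 120 102  77  36  17  18  22
   19  18]
 [ 16  23  17  49 101 147 152 146 144 140 133 123 110  88  47  28  19  21
   25  19]]
[0.00735983 0.00014058 0.1240201 ]
[0.00580749 0.00013902 0.1240228 ]
[0.00424915 0.00013745 0.12402551]
[ 0.53409071 -0.2837433   0.067     ]
shift [0.0825 0.0037 0.0689] turn [ -0.24   0.   -49.48]
```

jog_arm(
  deltas=[0.03,0.004,0.02,0,0,-8.5,-1,0.06,0.004,0.04,0,0,-17,-1,0.083,0.004,0.06,0,0,-25.5,-1,0.083,0.004,0.069,0,0,-34,-1,0.083,0.004,0.069,0,0,-42.5,-1,0.083,0.004,0.069,0,0,-49.5,-1,0.083,0.004,0.069,0,0,-49.5,-1,0.083,0.004,0.069,0,0,-49.5,-1],
)

```text
time: 8.0
tool_pos: [0.5355, -0.2826, 0.2319]
tcp_rot: [-2.573, -1.801, 0.0]
wrist_force: [-1.0, -0.1, -1.4]
width: 0.298
grip_force: 69.5
```

Run:
```python
from h import *
import pickle
c=read_camera("wrist"); pickle.dump(c,open("v2.pkl","wb"))
t,r=tool();e=proj(c,[.534,-.2835,.067]);print(t,yaw(),e, proj(c,t+r.apply([.007,0,.124])))
u,v=map(int,e); cv2.imwrite("pics/v2.png",cv2.resize(c["color"][max(0,v-90):v+90,u-120:u+120],None,fx=3,fy=3,interpolation=2)); print(u,v)
```

```text
[ 0.53554216 -0.28287469  0.23207927] 69.99558909606698 [277.99833588 195.58523374] [279.52628124 200.5879745 ]
277 195
```

View pics/v2.png

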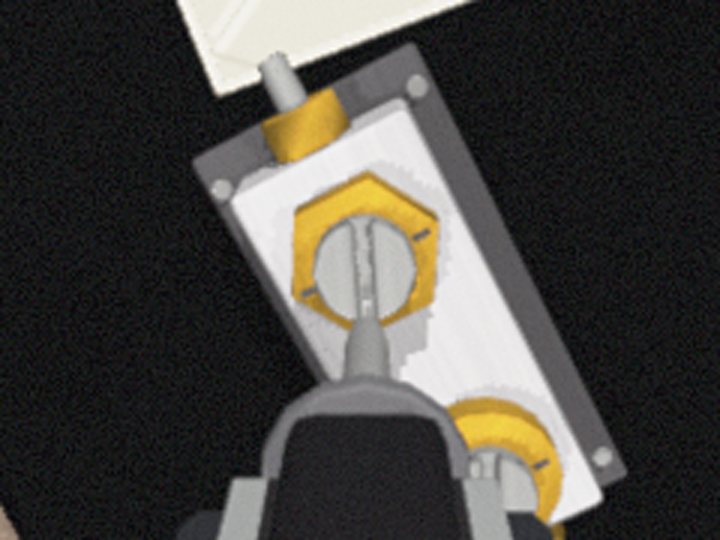

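Run:
```python
from h import *
import pickle
a=pickle.load(open("v1.pkl","rb"));c=pickle.load(open("v2.pkl","rb"))
print(tri([ray(a,(283.7,90.9)),ray(c,(278.7,194.5))]),onz(c,(278.7,194.5),.067))
t,r=tool()
g=cv2.cvtColor(c["color"],6); print(g[176:216:1,270:288])
print(r.inv().apply(onz(c,(278.7,194.5),.067)-t))
```

```text
(array([ 0.53429434, -0.28386425,  0.06278096]), [np.float64(0.00020570952768532338), np.float64(0.0002057095276854398)]) [ 0.53490182 -0.28279226  0.067     ]
[[187 176 174 168 156 153 159 159 161 167 161 159 162 157 161 161 165 173]
 [168 157 150 154 151 154 163 169 171 168 158 148 153 157 156 158 161 163]
 [149 140 128 151 175 180 180 184 182 173 146 133 148 156 157 152 155 161]
 [126 125 138 140 163 185 188 187 182 166 137 154 168 171 162 160 148 147]
 [146 157 166 160 150 176 188 186 169 137 133 169 186 188 183 173 163 141]
 [183 192 185 170 149 164 187 184 168 127 132 169 190 195 196 194 185 166]
 [198 193 188 172 148 156 190 188 171 132 129 163 192 193 197 195 195 187]
 [197 191 188 177 149 162 189 189 176 140 146 165 191 194 196 195 198 195]
 [197 194 187 176 148 158 184 189 186 166 149 158 190 193 194 196 193 194]
 [195 190 188 178 153 149 177 191 190 174 139 157 189 194 196 197 194 192]
 [198 190 192 180 155 151 171 189 192 174 137 154 190 190 194 198 197 193]
 [197 193 191 178 152 148 172 191 195 183 154 154 187 195 195 201 196 198]
 [192 194 189 181 153 153 181 184 181 17
[... 1398 characters left out ...]
 193 188 167 142 171 197 179 176 155 139 176 195 199 200 198]
 [197 199 200 196 190 173 142 166 192 170 167 155 141 178 195 198 202 197]
 [188 208 200 197 190 175 144 165 190 171 166 158 139 173 195 204 203 164]
 [142 162 187 205 189 175 143 157 168 160 160 148 143 174 197 166 159 140]
 [127 130 150 162 149 147 136 144 151 152 155 145 138 145 153 133 128 125]
 [127 126 128 130 128 126 140 139 150 152 153 152 144 129 128 127 131 137]
 [141 133 129 126 127 134 139 146 153 153 154 156 149 137 131 139 159 174]
 [176 154 139 131 128 131 141 148 151 155 157 159 151 147 149 177 180 187]
 [195 186 170 141 129 137 143 147 147 157 156 155 153 147 149 173 187 186]]
[-0.00017305 -0.00059068  0.16507939]
```

jog_arm(
  deltas=[0,-0.0006,0.01,0,0,-2,-1,0,-0.0006,0.02,0,0,-2,-1,0,-0.0006,0.03,0,0,-2,-1,0,-0.0006,0.036,0,0,-2,-1,0,-0.0006,0.038,0,0,-2,-1,0,-0.0006,0.038,0,0,-2,-1],
)

```text
time: 8.65
tool_pos: [0.5347, -0.2836, 0.1935]
tcp_rot: [-2.54, -1.847, 0.001]
wrist_force: [-0.3, 0.1, -0.8]
width: 0.296
grip_force: 69.5
```

Run:
```python
from h import *
import pickle
c=read_camera("wrist"); pickle.dump(c,open("v3.pkl","wb"))
t,r=tool();s=readout.read_state();print(t,yaw(),s["wrist_force"],s["torque"])
u,v=map(int,proj(c,t+r.apply([0,0,.124]))); cv2.imwrite("pics/v3.png",cv2.resize(c["color"][v-50:v+50,u-60:u+60],None,fx=5,fy=5,interpolation=2)); print(u,v)
```

```text
[ 0.53503946 -0.28380583  0.19407926] 72.05006446488241 [ 0.16877948  0.82084924 -0.71024701] [-0.01477345  0.00242577 -0.02069782]
279 209
```

View pics/v3.png

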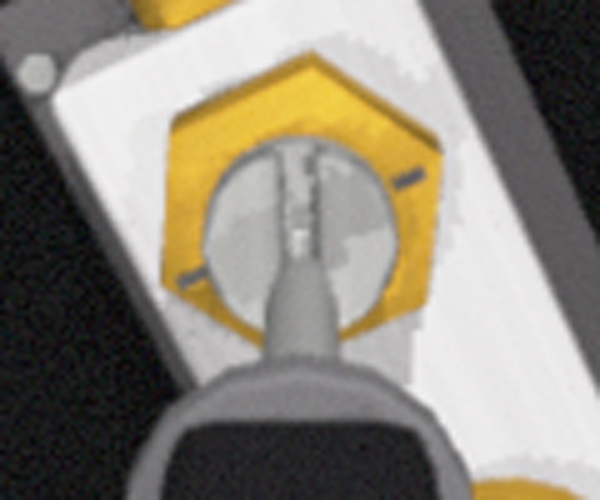

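jog_arm(
  deltas=[0,0,0.0015,0,0,0,-1,0,0,0.003,0,0,0,-1,0,0,0.0045,0,0,0,-1,0,0,0.0055,0,0,0,-1,0,0,0.0055,0,0,0,-1],
)

```text
time: 9.2
tool_pos: [0.5349, -0.2837, 0.1885]
tcp_rot: [-2.54, -1.848, 0.0]
wrist_force: [0.3, 1.0, -1.3]
width: 0.295
grip_force: 69.5
```

jog_arm(
  deltas=[0,0,0.0008,0,0,0,-1,0,0,0.0015,0,0,0,-1,0,0,0.002,0,0,0,-1,0,0,0.002,0,0,0,-1],
)

```text
time: 9.6
tool_pos: [0.5349, -0.2837, 0.1865]
tcp_rot: [-2.54, -1.848, 0.0]
wrist_force: [-0.0, -0.1, -0.7]
width: 0.297
grip_force: 69.5
```

jog_arm(
  deltas=[0,0,0.0006,0,0,0,-1,0,0,0.0012,0,0,0,-1,0,0,0.0015,0,0,0,-1,0,0,0.0015,0,0,0,-1],
)

```text
time: 10.0
tool_pos: [0.535, -0.2838, 0.1854]
tcp_rot: [2.54, 1.848, 0.0]
wrist_force: [-1.1, 0.2, -0.6]
width: 0.299
grip_force: 69.8
```

jog_arm(
  deltas=[0,0,0.0005,0,0,4,-1,0,0,0.0005,0,0,8,-1,0,0,0.0005,0,0,12,-1,0,0,0.0005,0,0,16,-1,0,0,0.0005,0,0,20,-1,0,0,0.0005,0,0,20,-1],
)

```text
time: 10.6
tool_pos: [0.5349, -0.2835, 0.1853]
tcp_rot: [-2.822, -1.379, 0.0]
wrist_force: [-1.1, 1.7, 4.2]
width: 0.295
grip_force: 70.2
```

Run:
```python
from h import *
s=readout.read_state();print(s["tool_pos"],yaw(),s["wrist_force"],s["torque"],s["q"][5])
```

```text
[ 0.53488752 -0.28353566  0.18532322] 52.0708252526095 [-1.0851023   1.68184202  4.24162854] [0.41289487 0.51279772 0.0534269 ] 0.13325472553892395
```

jog_arm(
  deltas=[0,0,0,0,0,6,-1,0,0,0,0,0,12,-1,0,0,0,0,0,18,-1,0,0,0,0,0,24,-1,0,0,0,0,0,30,-1,0,0,0,0,0,36,-1,0,0,0,0,0,40,-1,0,0,0,0,0,40,-1],
)

```text
time: 11.4
tool_pos: [0.5354, -0.2837, 0.1853]
tcp_rot: [3.124, 0.333, 0.001]
wrist_force: [-0.6, 1.8, 3.9]
width: 0.296
grip_force: 70.0
```

```bash
cat > st.py <<'E'
from h import *
s=readout.read_state();print(s["tool_pos"].round(4),yaw().round(2),s["wrist_force"].round(2),s["torque"].round(3),s["q"][5].round(2),s["joint_torque"][5])
E
python3 st.py
```

```text
[ 0.5354 -0.2837  0.1853] 12.16 [-0.57  1.83  3.89] [0.323 0.267 0.069] 0.83 0.5754253081977367
```

Now go on in small steps, watching the torque for the stop.

jog_arm(
  deltas=[0,0,0,0,0,4,-1,0,0,0,0,0,8,-1,0,0,0,0,0,8,-1],
)

```text
time: 11.7
tool_pos: [0.5354, -0.2839, 0.1853]
tcp_rot: [3.139, 0.115, 0.002]
wrist_force: [-0.1, 2.4, 4.1]
width: 0.3
grip_force: 70.1
```

```bash
python3 st.py
```

```text
[ 0.5354 -0.2839  0.1853] 4.2 [-0.14  2.37  4.06] [0.359 0.158 0.13 ] 0.97 0.5579176917672157
```

jog_arm(
  deltas=[0,0,0,0,0,3,-1,0,0,0,0,0,5,-1,0,0,0,0,0,5,-1],
)

```text
time: 12.0
tool_pos: [0.5354, -0.2839, 0.1853]
tcp_rot: [3.141, -0.021, 0.002]
wrist_force: [-1.2, 1.6, 4.1]
width: 0.296
grip_force: 70.2
```

```bash
python3 st.py
```

```text
[ 0.5354 -0.2839  0.1853] -0.76 [-1.23  1.57  4.14] [0.313 0.124 0.127] 1.06 0.3302462864667177
```

jog_arm(
  deltas=[0,0,0,0,0,3,-1,0,0,0,0,0,5,-1,0,0,0,0,0,5,-1],
)

```text
time: 12.3
tool_pos: [0.5354, -0.2839, 0.1853]
tcp_rot: [3.137, -0.158, 0.002]
wrist_force: [-0.9, 1.1, 5.2]
width: 0.296
grip_force: 70.3
```

```bash
python3 st.py
```

```text
[ 0.5354 -0.2839  0.1853] -5.78 [-0.87  1.08  5.2 ] [0.316 0.124 0.122] 1.14 0.2987475413829088
```

jog_arm(
  deltas=[0,0,0,0,0,2,-1,0,0,0,0,0,3,-1,0,0,0,0,0,3,-1],
)

```text
time: 12.6
tool_pos: [0.5355, -0.2839, 0.1853]
tcp_rot: [3.132, -0.239, 0.002]
wrist_force: [-0.7, 0.9, 4.7]
width: 0.297
grip_force: 70.3
```

```bash
python3 st.py
```

```text
[ 0.5355 -0.2839  0.1853] -8.74 [-0.73  0.87  4.66] [0.302 0.062 0.12 ] 1.19 0.2737079467624426
```

jog_arm(
  deltas=[0,0,0,0,0,2,-1,0,0,0,0,0,4,-1,0,0,0,0,0,4,-1],
)

```text
time: 12.9
tool_pos: [0.5356, -0.2839, 0.1853]
tcp_rot: [3.122, -0.349, 0.002]
wrist_force: [-0.2, 1.7, 6.3]
width: 0.3
grip_force: 70.3
```

```bash
python3 st.py
```

```text
[ 0.5356 -0.2839  0.1853] -12.75 [-0.18  1.7   6.3 ] [0.327 0.048 0.317] 1.26 0.48055076971650124
```

jog_arm(
  deltas=[0,0,0,0,0,2,-1,0,0,0,0,0,3,-1,0,0,0,0,0,3,-1],
)

```text
time: 13.2
tool_pos: [0.5354, -0.284, 0.1853]
tcp_rot: [3.111, -0.43, 0.002]
wrist_force: [-0.8, 1.0, 6.2]
width: 0.292
grip_force: 70.3
```

```bash
python3 st.py
python3 - <<'E'
from h import *
c=read_camera("wrist"); t,r=tool()
u,v=map(int,proj(c,t+r.apply([0,0,.124]))); cv2.imwrite("pics/v4.png",cv2.resize(c["color"][v-50:v+50,u-60:u+60],None,fx=5,fy=5,interpolation=2))
E
```

```text
[ 0.5354 -0.284   0.1853] -15.72 [-0.76  0.99  6.19] [0.264 0.101 0.34 ] 1.32 0.43466387316584587
```

View pics/v4.png

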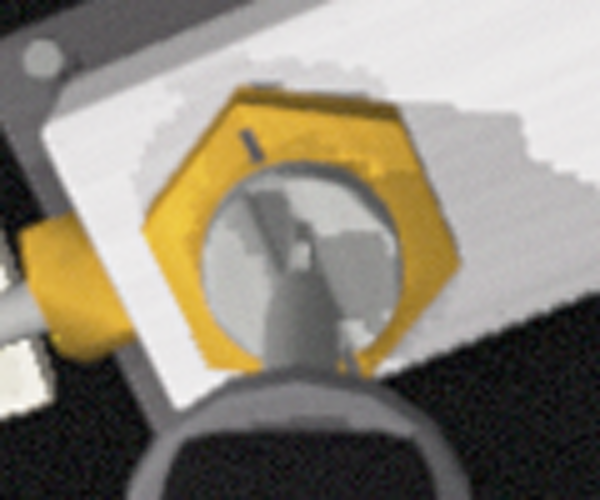

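jog_arm(
  deltas=[0,0,0,0,0,-6,-1,0,0,0,0,0,-13,-1,0,0,-0.005,0,0,-13,-1,0,0,-0.01,0,0,-13,-1,0,0,-0.03,0,0,-13,-1,0,0,-0.06,0,0,-13,-1,0,0,-0.06,0,0,-13,-1],
)

```text
time: 13.95
tool_pos: [0.5372, -0.2851, 0.2494]
tcp_rot: [3.137, -0.082, 0.011]
wrist_force: [0.5, -0.4, 0.5]
width: 0.295
grip_force: 69.6
```

```bash
python3 st.py
python3 - <<'E'
from h import *
import pickle
c=read_camera("wrist"); pickle.dump(c,open("v5.pkl","wb")); t,r=tool()
e=proj(c,[.5349,-.2833,.067]); print(e)
u,v=map(int,e); cv2.imwrite("pics/v5.png",cv2.resize(c["color"][max(0,v-60):v+60,u-70:u+70],None,fx=5,fy=5,interpolation=2))
todelta([.4407,.1293,.27],Y(20.5))
E
```

```text
[ 0.5372 -0.2851  0.2494] -2.99 [ 0.53 -0.39  0.53] [0.001 0.01  0.027] 1.09 -0.00749986240407452
[276.65284552 191.23425801]
shift [-0.1169 -0.4083 -0.0243] turn [  0.18  -0.22 -23.48]
```

View pics/v5.png

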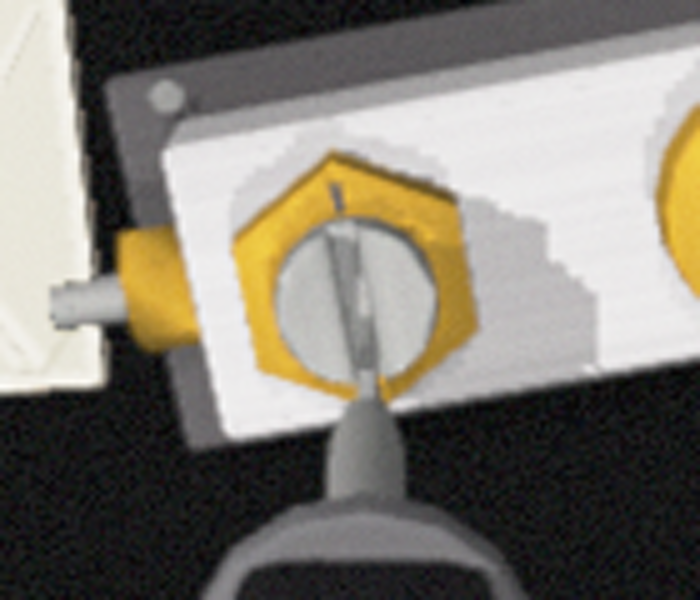

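jog_arm(
  deltas=[-0.013,-0.045,-0.025,0,0,-3,-1,-0.026,-0.09,-0.025,0,0,-6,-1,-0.039,-0.136,-0.025,0,0,-9,-1,-0.052,-0.181,-0.025,0,0,-12,-1,-0.065,-0.227,-0.025,0,0,-15,-1,-0.078,-0.272,-0.025,0,0,-18,-1,-0.091,-0.318,-0.025,0,0,-21,-1,-0.104,-0.363,-0.025,0,0,-23.5,-1],
)

```text
time: 14.8
tool_pos: [0.4481, 0.0856, 0.2681]
tcp_rot: [-3.091, -0.562, 0.003]
wrist_force: [0.8, 0.1, -0.7]
width: 0.294
grip_force: 69.5
```

```bash
python3 st.py
python3 - <<'E'
from h import *
todelta([.4407,.1293,.27],Y(20.5))
E
```

```text
[0.4481 0.0856 0.2681] 20.62 [ 0.79  0.1  -0.7 ] [-0.008 -0.088 -0.04 ] 1.35 -0.6598986871540546
shift [ 0.0085 -0.0435 -0.0019] turn [-0.03  0.1   0.12]
```

jog_arm(
  deltas=[0.008,-0.03,0,0,0,0,-1,0.0085,-0.0435,0,0,0,0,-1,0.0085,-0.0435,0,0,0,0,-1,0.0085,-0.0435,0,0,0,0,-1],
)

```text
time: 15.2
tool_pos: [0.4421, 0.1271, 0.2688]
tcp_rot: [3.09, 0.561, -0.002]
wrist_force: [0.1, -0.3, -0.2]
width: 0.294
grip_force: 69.6
```

```bash
python3 st.py
python3 - <<'E'
from h import *
import pickle
c=read_camera("wrist"); pickle.dump(c,open("r1.pkl","wb")); b=pickle.load(open("w2.pkl","rb"));a=pickle.load(open("v1.pkl","rb"));v5=pickle.load(open("v5.pkl","rb"))
g=cv2.cvtColor(c["color"],6); print(g[190:210,270:290])
# plate: largest bright+shadow blob not paper, in w2
x=cv2.cvtColor(b["color"],6); m=cv2.morphologyEx((x>75).astype(np.uint8),cv2.MORPH_OPEN,np.ones((3,3)))
n,l,s,ce=cv2.connectedComponentsWithStats(m); k=l[104,300] or l[110,275]; print(s[k])
cs,_=cv2.findContours((l==k).astype(np.uint8),0,1); h=max(cs,key=cv2.contourArea)
P=np.array([onz(b,p,.09)[:2] for p in h[:,0]],np.float32); print(cv2.minAreaRect(P*1000))
E
```

```text
[0.4421 0.1271 0.2688] 20.58 [ 0.15 -0.26 -0.23] [ 0.025  0.031 -0.009] 1.44 0.017839347710832953
[[ 60  59  59  58  63  60  57  56  61  60  59  55  60  59  55  61 128 207
  223 210]
 [ 58  59  56  59  60  55  61  58  59  60  57  63  58  57  52  73 150 219
  223 206]
 [ 60  60  61  61  57  60  62  63  57  59  61  56  58  62  59  85 160 223
  221 204]
 [ 54  61  61  58  61  57  57  59  56  56  60  61  56  56  61 101 177 223
  221 213]
 [ 60  62  56  57  57  60  63  57  58  58  62  54  56  53  61 113 186 222
  218 211]
 [ 63  59  62  59  58  58  60  60  59  61  60  57  56  55  67 127 205 221
  213 211]
 [ 57  61  59  57  65  62  57  55  59  54  55  56  62  59  71 150 218 225
  214 210]
 [ 58  56  61  58  56  58  59  59  60  60  61  58  57  59  89 160 225 225
  213 215]
 [ 68  62  60  56  55  51  57  54  61  60  59  58  58  55 101 180 227 225
  214 216]
 [141 114  88  69  74  63  60  73  95  91  71  60  56  58 112 193 227 224
  213 216]
 [165 160 155 153 152 141 118 112 130 132 117  65  57  60 122 207 230 225
  216 216]
 [169 172 166 171 168 166 154 137 140 143 144 131 120 113 151 219 229 223
  218 215]
 [200 198 196 186 185 177 167 146 143 142 146 152 162 157 180 225 226 220
  220 216]
 [224 221 223 220 218 217 207 171 143 142 144 151 176 174 196 226 226 218
  216 219]
 [222 223 225 225 226 225 221 191 144 147 150 182 219 217 216 226 228 220
  218 220]
 [218 217 217 218 222 221 220 202 178 173 172 187 227 226 224 226 225 218
  219 219]
 [214 215 215 215 217 215 216 196 178 172 172 186 226 225 225 226 224 216
  217 216]
 [216 216 215 215 214 216 211 197 170 169 168 177 219 220 220 221 218 215
  215 216]
 [213 215 216 216 217 217 215 197 170 167 168 177 216 215 215 214 215 217
  215 215]
 [213 215 215 214 217 216 218 195 168 166 167 176 217 217 216 216 215 213
  214 217]]
[ 201   52  115  109 5262]
((439.3770446777344, 131.4442901611328), (61.521690368652344, 81.41046905517578), 10.071948051452637)
```

```bash
python3 st.py
python3 - <<'E'
from h import *
import pickle
c=pickle.load(open("r1.pkl","rb")); t,r=tool()
x=cv2.cvtColor(c["color"],6); m=((x<85)&(x>0)).astype(np.uint8); n,l,s,ce=cv2.connectedComponentsWithStats(m); k=l[190,276]; print(s[k])
cs,_=cv2.findContours((l==k).astype(np.uint8),0,1); h=max(cs,key=cv2.contourArea)
P=np.array([onz(c,p,.09)[:2] for p in h[:,0]],np.float32); print(cv2.minAreaRect(P*1000))
print(onz(c,(279,199),t[2]-.1234),onz(c,(279,199),t[2]-.1234)-r.apply([.0075,0,0]),r.as_matrix().round(4)[:,2])
todelta([.4402,.1302,.155],Y(20.5))
E
```

```text
[0.4423 0.1268 0.269 ] 20.52 [-0.57 -0.1  -0.5 ] [ 0.051 -0.05   0.033] 1.44 0.0008043156412895769
[260 175  28  26 543]
((440.3780212402344, 132.402587890625), (20.878238677978516, 22.209184646606445), 9.232841491699219)
[0.44853926 0.12998855 0.14561453] [0.44151526 0.12735922 0.14562345] [-9.e-04 -1.e-03 -1.e+00]
shift [-0.0007 -0.004   0.114 ] turn [0.04 0.07 0.02]
```

jog_arm(
  deltas=[0,-0.004,0,0,0,0,-1,0,-0.004,0.015,0,0,0,-1,0,-0.004,0.03,0,0,0,-1,0,-0.004,0.045,0,0,0,-1,0,-0.004,0.06,0,0,0,-1,0,-0.004,0.075,0,0,0,-1,0,-0.004,0.075,0,0,0,-1],
)

```text
time: 15.95
tool_pos: [0.4384, 0.1308, 0.1907]
tcp_rot: [3.091, 0.56, -0.011]
wrist_force: [-0.1, 0.1, -2.4]
width: 0.291
grip_force: 69.6
```

```bash
python3 st.py
```

```text
[0.4384 0.1308 0.1907] 20.55 [-0.09  0.09 -2.43] [-0.006  0.048 -0.034] 1.45 -0.00020552949081320548
```

jog_arm(
  deltas=[0,0,0.012,0,0,0,-1,0,0,0.025,0,0,0,-1,0,0,0.038,0,0,0,-1,0,0,0.05,0,0,0,-1,0,0,0.057,0,0,0,-1,0,0,0.061,0,0,0,-1,0,0,0.061,0,0,0,-1,0,0,0.061,0,0,0,-1],
)

```text
time: 16.75
tool_pos: [0.4413, 0.1317, 0.1339]
tcp_rot: [-3.091, -0.561, -0.001]
wrist_force: [0.1, 0.3, -0.5]
width: 0.296
grip_force: 69.6
```

```bash
python3 st.py
```

```text
[0.4413 0.1317 0.1339] 20.57 [ 0.07  0.27 -0.47] [ 0.021 -0.004 -0.01 ] 1.45 1.264910395093466e-05
```

Lower in millimetres until the disc touches.

jog_arm(
  deltas=[0,0,0.001,0,0,0,-1,0,0,0.002,0,0,0,-1,0,0,0.003,0,0,0,-1,0,0,0.004,0,0,0,-1,0,0,0.005,0,0,0,-1,0,0,0.005,0,0,0,-1],
)

```text
time: 17.35
tool_pos: [0.4409, 0.1315, 0.1285]
tcp_rot: [3.091, 0.561, -0.0]
wrist_force: [-0.1, 0.2, -0.7]
width: 0.297
grip_force: 69.6
```

jog_arm(
  deltas=[0,0,0.0005,0,0,0,-1,0,0,0.001,0,0,0,-1,0,0,0.001,0,0,0,-1],
)

```text
time: 17.65
tool_pos: [0.441, 0.1316, 0.1284]
tcp_rot: [3.091, 0.561, -0.0]
wrist_force: [-3.0, -0.8, 4.7]
width: 0.295
grip_force: 70.5
```

Contact on the disc. Open gently and retreat straight up.

jog_arm(
  deltas=[0,0,0,0,0,0,-0.2,0,0,0,0,0,0,0.2,0,0,0,0,0,0,0.6,0,0,0,0,0,0,1,0,0,0,0,0,0,1,0,0,0,0,0,0,1,0,0,0,0,0,0,1,0,0,0,0,0,0,1],
)

```text
time: 18.45
tool_pos: [0.441, 0.1316, 0.1277]
tcp_rot: [-3.091, -0.561, -0.0]
wrist_force: [-0.0, 0.1, 0.2]
width: 1.0
grip_force: 0.0
```

jog_arm(
  deltas=[0,0,-0.02,0,0,0,1,0,0,-0.05,0,0,0,1,0,0,-0.08,0,0,0,1,0,0,-0.11,0,0,0,1,0,0,-0.14,0,0,0,1,0,0,-0.14,0,0,0,1,0,0,-0.14,0,0,0,1],
)

```text
time: 19.15
tool_pos: [0.4414, 0.1317, 0.2684]
tcp_rot: [-3.091, -0.561, -0.003]
wrist_force: [-0.4, 0.4, -0.8]
width: 0.997
grip_force: 0.0
```

```bash
python3 st.py
python3 - <<'E'
from h import *
c=read_camera("wrist"); e=proj(c,[.4407,.131,.1676]); q,s=cap(c,e,60,160,26); print(e,q,s,onz(c,q,.168))
g=cv2.cvtColor(c["color"],6); u,v=map(int,q); print(g[v-40:v+60:6,u-48:u+48:6])
E
```

```text
[0.4414 0.1317 0.2684] 20.57 [-0.43  0.43 -0.82] [ 0.044 -0.012  0.03 ] 1.45 -1.2064799932431924e-05
[280.37770905 220.05617156] [277.90837696 219.0091623 ] [262 204  33  31 764] [0.44095852 0.13291349 0.168     ]
[[ 31 138 211 210 214 216  60  39  40  36  32 163 218 214 217 240]
 [ 20 206 214 213 214 161  28  28  23  23  29  91 218 217 216 237]
 [ 20 213 215 216 212 130  30  31  25  30  31  68 154 160 212 239]
 [ 21 213 213 214 216 172  31  31  39  37  39  41 155 154 150 238]
 [ 10 213 211 213 212 177  40  38  44  38  42  19 149 152 187 192]
 [ 27 213 210 211 199 182  41 133 125 125  77  27 157 156 198 189]
 [ 46 211 219 216 193 184 133 126 127 127 124  23 155 157 195  76]
 [ 62  48  14  14   5  60 127 124 125 125 124  23 153 153 193   7]
 [ 61  62  60  73  42  28  97 125 124 124 121  28 132 157 202  24]
 [ 62  60  62  77  74  75  27  59 117  80  28  27  24  19  22   8]
 [ 58  58  76  72  73  73  76  80  76  76  22  17  10  15  10  29]
 [ 84  82 123  75  73  78  74  74  79  75  75  78  68  15  11  21]
 [ 83  98 108  95  96  96  83  77  76  75  79  71  76  75  73  75]
 [ 87 121 100  98 100  99  98  95  98  78  76  77  75  76  74  79]
 [ 94 126 102  97 101 100 100 101 104  90  98  95  75  79  71  76]
 [113 124 101  97  98 101  99 102 101  97 104  99  93  98  92  74]
 [123 117 102  91  98  99 101 103 104 103 101 100 103 101  98  79]]
```

```bash
python3 -c "
from workcell import finish_job; print(finish_job())"
```

```text
the job is handed in; nothing more can be done
None
```

The hexagonal valve is shut: the turning torque jumped at the stop and the slot lines up with the mark. The screwdriver is back upright in the rack on its guard disc, and the job was handed in at about 19 s; I viewed 11 pictures, one over the limit of 10.

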